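Point out the tube that is not seated, then press it home

TASK

One of the six capped sample tubes in the rack in the tray has not been pushed fully down and stands higher than the rest. Point it out to the bench camera first: hold your fingertips directly above its cap, pointing down from 2 to 6 cm without touching anything, for about two seconds. Then press that tube gently straight down with the fingertips until it is fully home, level with the others; do not pull it up, and leave the other tubes and the things in the tray as they are.

Things in the scene. Friction and masses are not known exactly. Their poses are not given: they have to be found in the camera images.
- tube_high_cap (a point): the centre of the flat top of the cap of the tube that stands too high. All six tubes are alike: 100 mm long, clear, 13 mm thick, with a paper label and a round green cap 18 mm across and 20 mm tall; upright, caps up. They fill six of the holes of the rack in two rows of three, 48 mm from centre to centre. The top of this one's cap stands 22 to 28 mm above the tops of the other five
- tube_high (a joint): how far the high tube is pressed down (m), straight down along its hole. It starts between 0 and 0.006; at 0.028 it stands on the bottom of its hole and its cap is level with the other five. The hole grips it with about 4 N of friction: it stays wherever it is left, and does not spring back. It could also be drawn out upwards (negative values), which is not wanted
- rack: the black plastic rack, a fixed block 124 x 172 x 50 mm with a grid of holes 24 mm apart, standing in the tray; origin at the centre of its underside, z up, its long side along its y. The cap tops of the seated tubes are 108 mm above this origin
- tube_1_cap (a point): centre of the top of the cap of a seated tube, one of the five that are fully down; leave it alone
- tube_2_cap (a point): centre of the top of the cap of a seated tube, one of the five that are fully down; leave it alone
- tube_3_cap (a point): centre of the top of the cap of a seated tube, one of the five that are fully down; leave it alone
- tube_4_cap (a point): centre of the top of the cap of a seated tube, one of the five that are fully down; leave it alone
- tube_5_cap (a point): centre of the top of the cap of a seated tube, one of the five that are fully down; leave it alone
- tray: the blue plastic tray, fixed, 250 (x) x 440 (y) x 55 mm, walls and floor 5 mm, open on top; origin at the centre of its underside. Rack and bystanders stand on its floor
- jar_mid (a point): centre of a loose clear screw-top jar, 44 mm across, 60 mm tall, in the tray; leave it alone
- tape_mid (a point): centre of a loose roll of paper tape lying flat, 52 mm across, 18 mm high, in the tray; leave it alone
- slidebox_mid (a point): centre of a loose white slide box, 85 x 32 x 30 mm, in the tray; leave it alone

How it is judged:
On the way, in this order (a step that is already met when the one before it is completed fails the run):
1. point at the high tube: fingertips above its cap (within 18 mm sideways, grasp point 25 to 100 mm above the cap), touching nothing, for 1.5 s, the tube not yet moved (horizontal distance between the grasp point and tube_high_cap below 0.018 m and z of the grasp point in the frame of tube_high_cap between 0.025 and 0.1 m and contact force between the fingers and anything else below 0.1 N and distance of tube_high_cap from where it was at the start of the episode below 0.002 m), for 1.5 s.
2. the high tube is pressed fully home (within 3 mm) (value of joint tube_high above 0.025 m), for 0.2 s.
At the end, for the whole second after the job is handed in: the high tube is fully home and at rest, its cap within 3 mm of the level of the others; the other five tubes within 4 mm and the jar, tape and slide box within 15 mm of where they started (value of joint tube_high above 0.025 m and velocity of joint tube_high between -0.005 and 0.005 m/s and distance of each of tube_1_cap, tube_2_cap, tube_3_cap, tube_4_cap, tube_5_cap from where it was at the start of the episode below 0.004 m and distance of each of jar_mid, tape_mid, slidebox_mid from where it was at the start of the episode below 0.015 m); the robot touches nothing.
It fails at once if the high tube is pulled upwards (value of joint tube_high below -0.004 m).
It fails at once if another tube is pulled up or disturbed (more than 4 mm) (distance of any of tube_1_cap, tube_2_cap, tube_3_cap, tube_4_cap, tube_5_cap from where it was at the start of the episode above 0.004 m).
It fails at once if the jar, the tape or the slide box is moved (more than 15 mm) (distance of any of jar_mid, tape_mid, slidebox_mid from where it was at the start of the episode above 0.015 m).
It fails at once if the tube is rammed: pressed with more than 60 N (contact force between the fingers and anything else above 60 N).
It also fails if it takes over 35 s, if anything falls off the work surface, if the arm or the gripper's body presses on something with over 40 N, if the wrist force passes 120 N, or if a joint passes its speed limit or range.

ROBOT

A 6-joint arm with a two-finger parallel gripper is mounted at the origin on the work surface. World frame = base frame: x ahead of the robot, y to its left, z up, the work surface at z = 0. Lengths are in m, angles in rad, forces in N, time in s.
With the tool pointing down it reaches from about 0.25 to 0.775 m from the base axis. Payload 4 kg.
Tool frame: the origin (TCP) lies between the finger pads; the fingertips stand manip.nose_length ahead of it and the grasp point (between the pads) is the TCP (manip.nose_length is the distance from the TCP to the fingertips, in m); z points along the fingers, y is the line along which they close (so a half turn about z gives the same grasp; the last joint's range is limited). The gripper opens to 85 mm and grips with 20 to 120 N. Pads are 22 mm wide; open, the fingers measure 114 mm over their backs; the gripper's body (76 mm by 85 mm) begins 54 mm behind the grasp point. The pads swing forward as they close: fully open they stand 13 mm farther back than shut.
Start: joints at [-1.281, 0.087, 1.371, -0, 1.684, -0.103], TCP at [0.211, -0.508, 0.25] pointing down, gripper open.
Joint ranges: [-3.1, 3.1], [-0.76, 2.03], [0.27, 2.55], [-1.08, 4.22], [0.17, 2.65], [-2.57, 2.57]. Speed limits (rad/s): [2.79, 2.79, 3.14, 3.14, 3.14, 3.14].

INTERFACE

Orientations are given as a unit quaternion [w, x, y, z].
In Python, from workcell import readout, imaging, close_job, manip gives the robot as it stands. The module is installed in compiled form; this text tells all that it offers.
- The arm moves only by the tool jog_arm, never from a script. Its argument "moves" is a list of rows, each a list of 2 entries, a list of its own where there are three numbers: the shift along the world's x, y, z in mm, then the turn, a rotation vector about the world's x, y, z in degrees. In form: [[[tx, ty, tz], [rx, ry, rz]], ...]. A call has 1 to 10 rows; each row shifts and turns the commanded pose from where the row before left it; what a row does not reach is not made up. A row lasts 1/12 s, in which the tool goes at most 41.7 mm and 7.16 degrees, less where a joint would pass 70% of its speed; a pose out of reach is approached as far as the arm can. A call is refused whole if a number of a shift passes 41.7 or a number of a turn 7.16, either way. A call with a gripper value outside its range is refused whole. "hand" is the gripper's target within -1 to 1 (shut at 1, half-way at 0, fully open at -1), set as the call begins (left out, the last holds). The fingers move at their own pace and stop on an object; "newtons" is the grip in N (left out, the last holds). Time passes only in rows, so rows that do not move let the fingers close. It gives the time, the measured TCP pose, the force, the opening and the grip force at its end, in the units of the state.
- readout.observe(): the state, without advancing time (a new reading comes with each control period).
- imaging.capture(name): name is "scene" or "top"; returns the picture (420x560x3 uint8, red, green, blue); there is no depth.
- imaging.camera_model(name): a dict with "K" (3x3 intrinsics, pixels), "dist" ([k1, k2, p1, p2, k3] as OpenCV has them; the pictures are not rectified), "origin" and "orientation" of the camera in the world. Camera axes: x right, y up, looking along -z (the intrinsics and any distortion apply to the point x, -y, -z); pixel columns grow to the right and rows downward; lengths in m; the calibration is good to about 2 mm. A picture is of the moment at which its call begins. camera_model takes no time and is no camera call.
- close_job(): hands the job in; it is judged then, once.
The state is a dict: "time": time; "joint_positions": joint angles; "dq": joint speeds; "joint_efforts": joint torques, N m; "tool_pos": TCP position; "tool_rot": TCP orientation; "force": force on the tool from outside, world axes, zero at the start; "torque": the same for the moment, N m; "width": finger opening in m; "grasp_force": force on a finger pad.
Only numpy, scipy, OpenCV 4.12 (cv2) and the standard library are available. Lean on these libraries where they do the work, as an engineer would, in place of code of your own. Each camera call takes 0.05 s, during which the arm holds its last target. There are 200 camera calls.

## Working session

There is one attempt and no reset: what is moved stays moved. The work goes in short steps, Python scripts to look and compute and a tool call to move; the robot and the scene stay as the last step left them, time stands still between calls to the robot, and variables do not carry over. Pictures are saved under pics/ and viewed, at most 10 in all, crops included, and the job is handed in when it is done.

Besides the shell and the picture viewer there is one more tool, called by a JSON object that holds its "name" and its "arguments". jog_arm: Moves the arm, as the interface text tells. Its arguments: {"type":"object","properties":{"moves":{"type":"array","items":{"type":"array"}},"hand":{"type":"number"},"newtons":{"type":"number"}},"required":["moves"]}

```bash
mkdir -p pics; python3 - <<'E'
from workcell import readout, imaging, manip
import cv2
for n in ("scene","top"):
    cv2.imwrite(f"pics/{n}0.png",cv2.cvtColor(imaging.capture(n),cv2.COLOR_RGB2BGR))
    print(n,imaging.camera_model(n))
print(manip.nose_length); s=readout.observe(); print(s)
E
```

```text
scene {'K': array([[422.13140032,   0.        , 278.02402198],
       [  0.        , 422.13140032, 210.96596169],
       [  0.        ,   0.        ,   1.        ]]), 'dist': array([0.04194276, 0.        , 0.        , 0.        , 0.        ]), 'origin': array([1.09616938, 0.26706421, 0.48652872]), 'orientation': array([0.46414885, 0.25987975, 0.4047783 , 0.74376266])}
top {'K': array([[410.5813074 ,   0.        , 281.00589367],
       [  0.        , 410.5813074 , 211.56965637],
       [  0.        ,   0.        ,   1.        ]]), 'dist': array([-0.0522951,  0.       ,  0.       ,  0.       ,  0.       ]), 'origin': array([0.47199866, 0.04108944, 0.91096219]), 'orientation': array([-0.69981164, -0.04306638,  0.05175141,  0.71114749])}
0.019
{'time': 0.1, 'joint_positions': array([-1.28109764e+00,  8.78758194e-02,  1.37210803e+00,  7.97101042e-07,
        1.68359216e+00, -1.03106339e-01]), 'dq': array([ 1.28064255e-03, -7.14373572e-04, -1.90016025e-03,  7.48914141e-04,
       -1.25294202e-04,  1.00778489e-05]), 'joint_efforts': array([ 2.98251536e-03, -3.53013718e+01, -3.14219856e+01, -6.19050820e-05,
        7.82223826e-03, -1.19546783e-05]), 'tool_pos': array([ 0.21040522, -0.50772114,  0.24925653]), 'tool_rot': array([-9.87398792e-04,  9.80774454e-01,  1.95142223e-01, -9.19909490e-05]), 'force': array([ 0.55095614, -0.21774807, -0.95345261]), 'torque': array([ 0.03353036,  0.01418579, -0.02551877]), 'grasp_force': 0.0, 'width': 0.08538876121231499}
```

View pics/scene0.png

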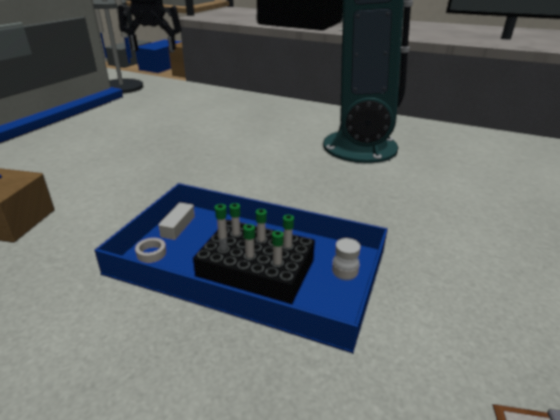

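View pics/top0.png

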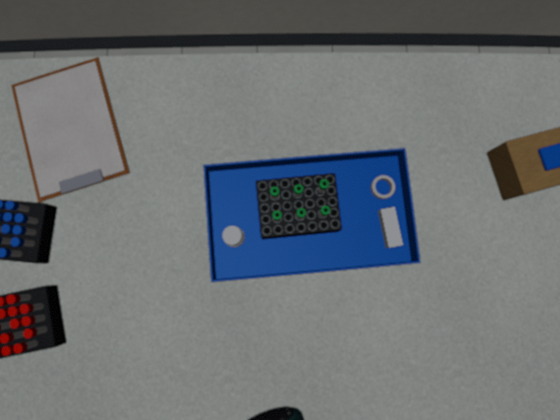

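The scene view shows the tape and slide box on the left and the jar on the right. The near-row left cap, at about (221,209), stands high, because its row (249,230), (278,235) would put it near row 225. In the top view that is the cap at about (324,183). I'll enlarge both to read them more closely.

```bash
python3 - <<'E'
import cv2,numpy as np
a=cv2.imread("pics/scene0.png")[195:275,195:315]; b=cv2.imread("pics/top0.png")[165:245,245:355]
cv2.imwrite("pics/c.png",np.vstack([cv2.resize(a[:50],None,fx=6,fy=6,interpolation=2),cv2.resize(b[5:55,:],(720,300),interpolation=2)]))
E
```

```text
(no output)
```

View pics/c.png

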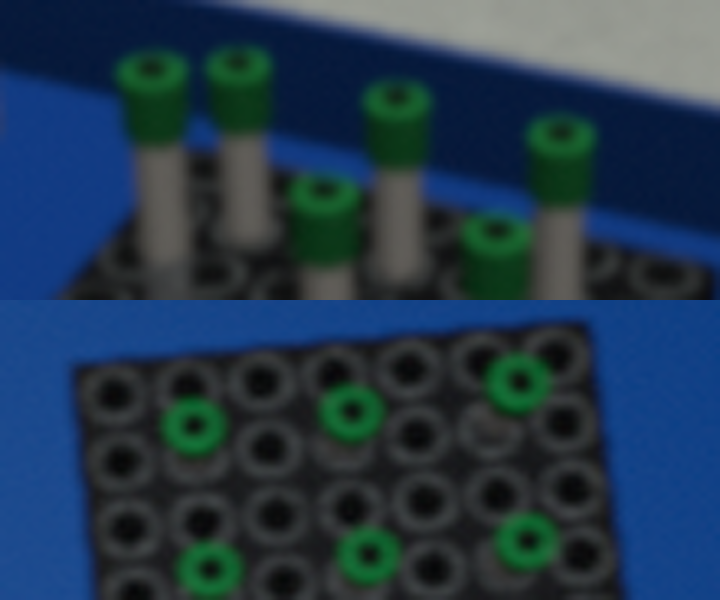

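The crop confirms it. In the scene view the near-left cap is high, with its top centre at crop (153,68). In the top view it is the upper-right cap, at crop (518,82). Next I triangulate all six.

```bash
cat > h.py <<'E'
import cv2,numpy as np
from scipy.spatial.transform import Rotation as R
from workcell import imaging
def cam(n):
    m=imaging.camera_model(n); q=m["orientation"]
    Rw=R.from_quat([q[1],q[2],q[3],q[0]]).as_matrix()@np.diag([1,-1,-1.])
    return m["K"],m["dist"],Rw.T,-Rw.T@m["origin"]
def proj(n,X):
    K,d,r,t=cam(n); return cv2.projectPoints(np.float64(X).reshape(-1,3),cv2.Rodrigues(r)[0],t,K,d)[0][:,0]
def tri(ps,pt):
    u=[];P=[]
    for n,p in(("scene",ps),("top",pt)):
        K,d,r,t=cam(n); u.append(cv2.undistortPoints(np.float64(p).reshape(-1,1,2),K,d)[:,0].T); P.append(np.c_[r,t])
    X=cv2.triangulatePoints(P[0],P[1],u[0],u[1]); return (X[:3]/X[3]).T
E
python3 - <<'E'
from h import *
s=np.array([(153,68),(324,190),(496,231),(239,65),(397,97),(561,132)])
t=np.array([(518,82),(352,112),(194,126),(527,241),(369,255),(209,269)])
ps=195+(s+.5)/6-.5; pt=np.array([245,170])+(t+.5)/[720/110,6]-.5
X=tri(ps,pt); print(X.round(4)); print((proj("scene",X)-ps).round(2),(proj("top",X)-pt).round(2))
E
```

```text
[[ 0.6301 -0.0528  0.1389]
 [ 0.626  -0.0053  0.1126]
 [ 0.622   0.0425  0.1123]
 [ 0.5823 -0.0569  0.1122]
 [ 0.5782 -0.0091  0.113 ]
 [ 0.5743  0.0387  0.1133]]
[[0.4  0.07]
 [0.36 0.05]
 [0.41 0.04]
 [0.28 0.04]
 [0.25 0.03]
 [0.35 0.03]] [[ 0.29 -0.16]
 [ 0.26 -0.13]
 [ 0.29 -0.13]
 [ 0.21 -0.11]
 [ 0.19 -0.09]
 [ 0.27 -0.11]]
```

{"name": "jog_arm", "arguments": {"moves": [[[10,11,0],[0,0,0]],[[20,22,0],[0,0,0]],[[25,27,0],[0,0,0]],[[25,27,0],[0,0,0]],[[25,27,0],[0,0,0]],[[25,27,0],[0,0,0]],[[25,27,0],[0,0,0]],[[25,27,0],[0,0,0]],[[25,27,0],[0,0,0]],[[25,27,0],[0,0,0]]], "hand": 1}}

```text
time: 0.93
tool_pos: [0.4415, -0.2565, 0.2502]
tool_rot: [-0.0, 0.981, 0.195, 0.0]
force: [1.0, -1.3, 0.2]
width: -0.0001
grasp_force: 0.0
```

{"name": "jog_arm", "arguments": {"moves": [[[25,27,0],[0,0,0]],[[25,27,0],[0,0,0]],[[25,27,0],[0,0,0]],[[25,27,0],[0,0,0]],[[25,27,0],[0,0,0]],[[25,27,0],[0,0,0]],[[20,22,0],[0,0,0]],[[15,16,0],[0,0,0]],[[5,6,0],[0,0,0]],[[0,0,0],[0,0,0]]]}}

```text
time: 1.77
tool_pos: [0.6309, -0.0508, 0.2493]
tool_rot: [-0.0, 0.98, 0.197, -0.001]
force: [-0.1, -1.4, -0.3]
width: 0.0001
grasp_force: 0.0
```

Now I lower to the pointing height, with the TCP at about 0.199 and the tips about 4 cm above the cap.

{"name": "jog_arm", "arguments": {"moves": [[[-1,-2,-10],[0,0,0]],[[0,0,-15],[0,0,0]],[[0,0,-15],[0,0,0]],[[0,0,-10],[0,0,0]],[[0,0,0],[0,0,0]],[[0,0,0],[0,0,0]],[[0,0,0],[0,0,0]],[[0,0,0],[0,0,0]],[[0,0,0],[0,0,0]],[[0,0,0],[0,0,0]]]}}

```text
time: 2.6
tool_pos: [0.6299, -0.0552, 0.2013]
tool_rot: [0.0, 0.981, 0.195, 0.001]
force: [0.3, -0.0, 0.8]
width: -0.0001
grasp_force: 0.0
```

```bash
python3 - <<'E'
from h import *
from workcell import readout
a,b=[cv2.cvtColor(imaging.capture(n),cv2.COLOR_RGB2BGR) for n in("scene","top")]
p=np.array(readout.observe()["tool_pos"]); print(p, proj("scene",[p-[0,0,.019],[.6301,-.0528,.1389]]),proj("top",[p]))
cv2.imwrite("pics/d.png",np.hstack([cv2.resize(a[140:260,170:290],(400,400),interpolation=2),cv2.resize(b[130:250,250:370],(400,400),interpolation=2)]))
E
```

```text
[ 0.62972983 -0.05511678  0.20087703] [[217.47216893 181.1979502 ]
 [220.45105893 205.9635    ]] [[329.35837926 176.1595667 ]]
```

View pics/d.png

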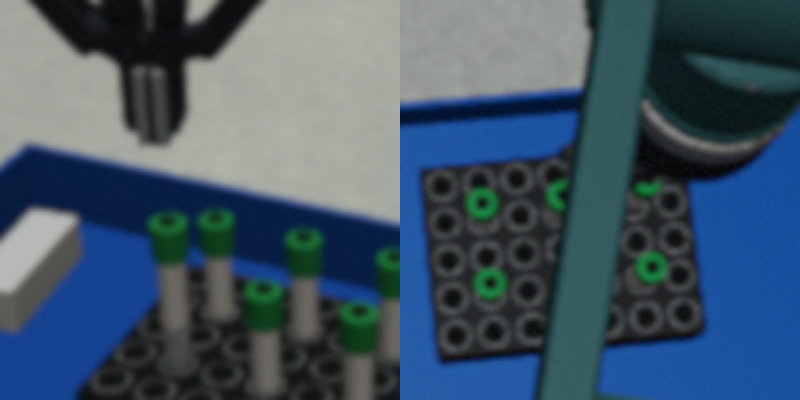

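The tip shows at about (216,182), where the projection predicted (217,181). The cap is at about (220,206), and nothing is in contact. The tip is 2–3 mm to the −y side, so I correct that and hold for 2 s.

{"name": "jog_arm", "arguments": {"moves": [[[0,3,0],[0,0,0]],[[0,0,0],[0,0,0]],[[0,0,0],[0,0,0]],[[0,0,0],[0,0,0]],[[0,0,0],[0,0,0]],[[0,0,0],[0,0,0]],[[0,0,0],[0,0,0]],[[0,0,0],[0,0,0]],[[0,0,0],[0,0,0]],[[0,0,0],[0,0,0]]]}}

```text
time: 3.53
tool_pos: [0.6295, -0.0522, 0.2003]
tool_rot: [0.0, 0.981, 0.195, -0.0]
force: [0.5, -0.5, 0.2]
width: -0.0002
grasp_force: 0.0
```

{"name": "jog_arm", "arguments": {"moves": [[[0,0,0],[0,0,0]],[[0,0,0],[0,0,0]],[[0,0,0],[0,0,0]],[[0,0,0],[0,0,0]],[[0,0,0],[0,0,0]],[[0,0,0],[0,0,0]],[[0,0,0],[0,0,0]],[[0,0,0],[0,0,0]],[[0,0,0],[0,0,0]],[[0,0,0],[0,0,0]]]}}

```text
time: 4.37
tool_pos: [0.6295, -0.0521, 0.2004]
tool_rot: [0.0, 0.981, 0.195, 0.0]
force: [0.3, 0.3, -1.2]
width: 0.0
grasp_force: 0.0
```

{"name": "jog_arm", "arguments": {"moves": [[[0,0,0],[0,0,0]],[[0,0,0],[0,0,0]],[[0,0,-3],[0,0,0]],[[0,0,-5],[0,0,0]],[[0,0,-6],[0,0,0]],[[0,0,-6],[0,0,0]],[[0,0,-6],[0,0,0]],[[0,0,-5],[0,0,0]],[[0,0,-3],[0,0,0]],[[0,0,0],[0,0,0]]]}}

```text
time: 5.2
tool_pos: [0.629, -0.052, 0.1649]
tool_rot: [-0.0, 0.981, 0.195, -0.001]
force: [-0.7, 0.1, -0.2]
width: 0.0001
grasp_force: 0.0
```

{"name": "jog_arm", "arguments": {"moves": [[[0,0,-1.5],[0,0,0]],[[0,0,-1.5],[0,0,0]],[[0,0,-1.5],[0,0,0]],[[0,0,-1.5],[0,0,0]],[[0,0,-1.5],[0,0,0]],[[0,0,-1.5],[0,0,0]],[[0,0,-1.5],[0,0,0]],[[0,0,-1.5],[0,0,0]],[[0,0,-1.5],[0,0,0]],[[0,0,-1.5],[0,0,0]]]}}

```text
time: 6.03
tool_pos: [0.6297, -0.0522, 0.1519]
tool_rot: [0.0, 0.981, 0.195, 0.0]
force: [-1.5, 1.2, 5.6]
width: 0.0004
grasp_force: 2.0
```

{"name": "jog_arm", "arguments": {"moves": [[[0,0,-1.5],[0,0,0]],[[0,0,-1.5],[0,0,0]],[[0,0,-1.5],[0,0,0]],[[0,0,-1.5],[0,0,0]],[[0,0,-1],[0,0,0]],[[0,0,-1],[0,0,0]],[[0,0,-1],[0,0,0]],[[0,0,-1],[0,0,0]],[[0,0,0],[0,0,0]],[[0,0,0],[0,0,0]]]}}

```text
time: 6.87
tool_pos: [0.6296, -0.0521, 0.141]
tool_rot: [0.0, 0.981, 0.195, -0.0]
force: [0.0, 1.0, 2.2]
width: -0.0001
grasp_force: 1.3
```

Contact force is steady at about 4 N. I continue in small steps until it bottoms out.

{"name": "jog_arm", "arguments": {"moves": [[[0,0,-0.8],[0,0,0]],[[0,0,-0.8],[0,0,0]],[[0,0,-0.8],[0,0,0]],[[0,0,-0.8],[0,0,0]],[[0,0,-0.8],[0,0,0]],[[0,0,-0.5],[0,0,0]],[[0,0,-0.5],[0,0,0]],[[0,0,0],[0,0,0]]]}}

```text
time: 7.53
tool_pos: [0.6296, -0.0521, 0.1362]
tool_rot: [0.0, 0.981, 0.195, 0.0]
force: [-0.4, 0.5, 3.2]
width: -0.0001
grasp_force: 1.7
```

{"name": "jog_arm", "arguments": {"moves": [[[0,0,-0.5],[0,0,0]],[[0,0,-0.5],[0,0,0]],[[0,0,0],[0,0,0]]]}}

```text
time: 7.78
tool_pos: [0.6296, -0.0522, 0.1352]
tool_rot: [0.0, 0.981, 0.195, 0.0]
force: [0.9, 0.4, 3.1]
width: 0.0003
grasp_force: 1.7
```

{"name": "jog_arm", "arguments": {"moves": [[[0,0,-0.5],[0,0,0]],[[0,0,-0.5],[0,0,0]],[[0,0,-0.5],[0,0,0]],[[0,0,0],[0,0,0]]]}}

```text
time: 8.12
tool_pos: [0.6295, -0.0521, 0.1337]
tool_rot: [0.0, 0.981, 0.195, 0.0]
force: [0.7, -0.8, 3.9]
width: -0.0007
grasp_force: 1.7
```

{"name": "jog_arm", "arguments": {"moves": [[[0,0,-0.5],[0,0,0]],[[0,0,-0.5],[0,0,0]],[[0,0,0],[0,0,0]]]}}

```text
time: 8.37
tool_pos: [0.6295, -0.0521, 0.1327]
tool_rot: [0.0, 0.981, 0.195, -0.0]
force: [0.1, 1.0, 4.3]
width: -0.0003
grasp_force: 1.7
```

{"name": "jog_arm", "arguments": {"moves": [[[0,0,-0.4],[0,0,0]],[[0,0,-0.4],[0,0,0]],[[0,0,0],[0,0,0]]]}}

```text
time: 8.62
tool_pos: [0.6296, -0.0521, 0.1321]
tool_rot: [0.0, 0.981, 0.195, 0.0]
force: [0.5, -0.0, 4.4]
width: 0.0
grasp_force: 1.9
```

{"name": "jog_arm", "arguments": {"moves": [[[0,0,-0.4],[0,0,0]],[[0,0,-0.4],[0,0,0]],[[0,0,0],[0,0,0]]]}}

```text
time: 8.87
tool_pos: [0.6296, -0.0522, 0.1321]
tool_rot: [0.0, 0.981, 0.195, 0.0]
force: [-0.5, 0.1, 6.3]
width: -0.0001
grasp_force: 3.2
```

{"name": "jog_arm", "arguments": {"moves": [[[0,0,-0.4],[0,0,0]],[[0,0,-0.4],[0,0,0]],[[0,0,-0.4],[0,0,0]],[[0,0,0],[0,0,0]],[[0,0,0],[0,0,0]]]}}

```text
time: 9.28
tool_pos: [0.6298, -0.0522, 0.132]
tool_rot: [0.0, 0.981, 0.195, 0.001]
force: [-1.7, -0.0, 9.5]
width: -0.0002
grasp_force: 4.8
```

The tool has stopped at z = 0.132 while the force climbs, so the tube is home. I lift straight up and check.

{"name": "jog_arm", "arguments": {"moves": [[[0,0,3],[0,0,0]],[[0,0,5],[0,0,0]],[[0,0,10],[0,0,0]],[[0,0,15],[0,0,0]],[[0,0,20],[0,0,0]],[[0,0,20],[0,0,0]],[[0,0,20],[0,0,0]],[[0,0,10],[0,0,0]],[[0,0,5],[0,0,0]],[[0,0,0],[0,0,0]]]}}

```text
time: 10.12
tool_pos: [0.6299, -0.0522, 0.2392]
tool_rot: [0.0, 0.981, 0.195, 0.001]
force: [0.1, 0.1, -0.5]
width: 0.0001
grasp_force: 0.0
```

```bash
python3 - <<'E'
from h import *
a=cv2.cvtColor(imaging.capture("scene"),cv2.COLOR_RGB2BGR)
cv2.imwrite("pics/e.png",cv2.resize(a[170:290,120:370],(750,360),interpolation=2)); print(proj("scene",[[.6301,-.0528,.1126]]))
E
```

```text
[[221.48401994 220.02063624]]
```

View pics/e.png

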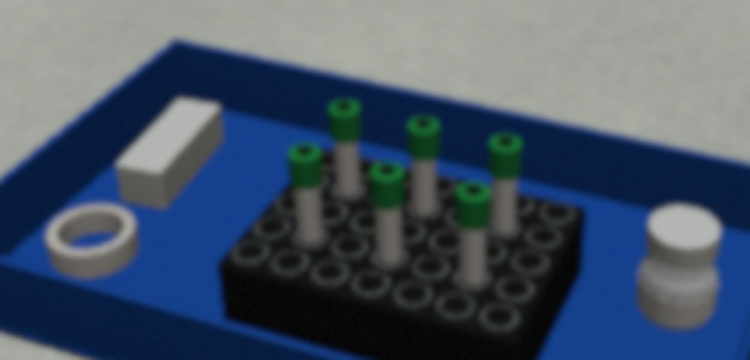

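The pressed tube's cap now sits at crop (305,151), which is about pixel (221.5,220). That matches the predicted level position, and everything else is where it was.

```bash
python3 -c "
from workcell import close_job; print(close_job())"
```

```text
the job is handed in; nothing more can be done
None
```

I pointed at the high tube, pressed it home level with the other five (about 10 N at most in the readings), left everything else where it was, and handed the job in; no verdict came back.

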